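Load the spice mill under its roll-top hood

TASK

Roll the slatted hood of the spice mill up and back until it stays open by itself. Then take the grinding cup with the orange lid and set it in the mill's six-sided socket, turned so that it drops fully home and stands upright, and let go with the hood still open. Leave the other things on the table where they are.

Things in the scene. Friction and masses are not known exactly. Their poses are not given: they have to be found in the camera images.
- mill: Spice mill, fixed. Steel base 340 mm deep, 335 wide, 70 high under a drum-shaped noise hood. Origin: on the table straight below the drum's axis, mid-width; its -x axis points out of the front (control panel; roughly to the robot's right), y along the drum, z up. Base front 150 mm ahead of the origin (dial to 165). Clear side cheeks at y = +-150 to 158 mm, radius 180 about the drum's axis.
- drum_axis (a point): Middle of the drum's axis, 115 mm above the table, axes as the mill's; the level axis runs along y. The steel rear shell (fixed, outer radius 190 mm) covers the drum from just behind its top down to the back; front and top are closed by the shutter alone. The space inside is empty but for the socket.
- shutter (a joint): Slatted aluminium shutter, 0.5 to 0.9 kg, running round the drum's axis in curved side tracks; outer radius 170 mm. Rad: 0 shut (start), 1.658 rolled right back to its stop. 3 to 7 N at the knob lifts it. Below about 0.8 it rolls shut again when let go; beyond about 1.1 it rolls back to the stop by itself and stays. Open, its bottom rail is 10 to 45 mm ahead of the axis, 165 to 173 above it.
- shutter_knob (a point): Centre of the black ball knob, 30 mm diameter, on the shutter's bottom rail, on a 12 mm stem pointing away from the drum's axis, 40 mm off the slats. Its circle about the axis has radius 210 mm: shut, 207 mm ahead of and 35 below the axis; open, 16 ahead and 209 above. Shut, the slats bulge out above it, and stop a tool coming straight down: lean the tool back 20 to 45 deg, tips to the mill.
- socket (a point): Centre of the floor of the mill's socket: 72 mm above the table, 50 mm ahead of the drum's axis, axes as the mill's. Six-sided recess with white walls, open upward, 42 mm across flats, 12 mm deep; two flats face along x (front, back). The open shutter's rail is 20 mm behind its centre and 208 mm higher, so lean the tool back 20 to 45 deg and come in from the front, between the cheeks.
- cup_mid (a point): ORANGE-lidded cup, loose, 0.2 to 0.4 kg, 84 mm high; this point: half-way up (42), on its axis. Round body 54 mm across, 17 to 70 mm up. Six-sided foot 38 mm across flats, 14 high, tapered by 3 mm a side over its lowest 6; six-sided lid 50 across flats, turned like the foot. Two flats face along own x, so it fits every 60 deg. This point over the socket floor: 42 mm fully home, 54 on the rim.
- cup_blue_mid (a point): Another grinding cup, the same but with a BLUE lid: not wanted, stays on the tray. Point half-way up on its axis, 42 mm above its underside.
- tray: Aluminium tray, fixed, 200 x 290 mm with a 12 mm rim and a 4 mm floor, on which both cups stand upright about 150 mm apart along its y axis; which cup is on which side changes. Origin: under its centre on the table.
- tumbler: White tumbler, dark inside, 74 mm across, 115 mm high, loose, stays. Origin: centre of its underside.
- rolls_plate: White plate of 150 mm with three rolls, 40 mm high, loose, stays. Origin: centre of its underside.
- scraper: Steel dough scraper, 87 x 110 mm, 20 mm high, white grip, lying beyond the mill's front, loose, stays. Origin: under its middle.
- flavour_jar: Jar with red cap, 70 mm across, 110 mm high, loose, stays. Origin: centre of its underside.
- flour_brush: Flour brush lying flat, 220 mm long, wooden handle, loose, stays. Origin: under its middle.
There are look-alikes about, which are no part of the job. Leave any green or turquoise look-alike of the part that bears cup_blue_mid alone. Leave any green or yellow look-alike of the part that bears cup_mid alone.

How it is judged:
By the outcome, as a careful person would: the job done as asked, in the order asked, and still so for the second after the job is handed in, with the robot touching nothing.
It also fails if it takes over 69 s, if anything falls off the work surface, if the arm or the gripper's body presses on something with over 40 N, if the wrist force passes 120 N, or if a joint passes its speed limit or range.

ROBOT

A 7-joint arm with a two-finger parallel gripper is mounted at the origin on the work surface. World frame = base frame: x ahead of the robot, y to its left, z up, the work surface at z = 0. Lengths are in m, angles in rad, forces in N, time in s.
With the tool pointing down it reaches from about 0.4 to 0.85 m from the base axis. Payload 4.4 kg.
Tool frame: the origin (TCP) lies at the very end of the fingers, on their centre line; the grasp point (between the pads) lies 19 mm behind it; z points along the fingers, y is the direction in which the jaws open and shut (so a half turn about z gives the same grasp; the last joint's range is limited). The gripper opens to 94 mm and grips with 3 to 60 N. Pads are 16 mm wide; open, the fingers measure 119 mm over their backs; the gripper's body (75 mm by 177 mm) begins 78 mm behind the grasp point.
Start: joints at [1.271, 0.628, 0.038, 1.517, -0.027, 0.996, -0.02], TCP at [0.151, -0.632, 0.205] pointing down, gripper open.
Joint ranges: [-3.06, 3.06], [-0.37, 2.12], [-1.25, 1.32], [0.18, 2.47], [-1.1, 4.24], [0.23, 1.98], [-2.94, 2.94]. Speed limits (rad/s): [2.57, 2.57, 3.14, 3.14, 3.14, 3.14, 3.14].

INTERFACE

Orientations are given as a rotation vector (axis times angle).
In Python, from plant import env gives the robot as it stands.
- The arm moves only by the tool apply_moves, never from a script. Its argument "steps" is a list of rows, each a list of 3 entries, a list of its own where there are three numbers: the shift along the tool's x, y, z in mm, then the turn, a rotation vector about the tool's x, y, z in degrees, then the closure, from 0 (fully open) to 1 (shut). In form: [[[tx, ty, tz], [rx, ry, rz], fingers], ...]. A call has 1 to 12 rows; each row is the pose to reach, as a shift and turn from the pose measured when the call began, along the tool's axes at that moment; what a row does not reach only later rows make up. A row lasts 1/8 s, in which the tool goes at most 62.5 mm and 10.7 degrees, less where a joint would pass 70% of its speed; a pose out of reach is approached as far as the arm can. A call with a gripper value outside its range is refused whole. The fingers move at their own pace and stop on an object; "squeeze" is the grip in N (left out, the last holds). Time passes only in rows, so rows that repeat a pose let the fingers close. It gives the time, the measured TCP pose, the force and the opening at its end, in the units of the state.
- env.get_obs(): the state, without advancing time (a new reading comes with each control period).
- env.capture(name): name is "scene" or "top" or "wrist"; returns the picture (384x512x3 uint8, blue, green, red); there is no depth.
- env.calibration(name): a dict with "vertical_fov" (degrees; the focal length in pixels is half the picture's height over the tangent of half this angle, whatever the lens; pixels are square), "cx", "cy" (the principal point, pixels), "rvec" (rotation vector, rad) and "tvec" (3), from world to camera coordinates, as OpenCV has them; the wrist camera has in their place "hand_eye" (4x4, takes a point from camera to tool coordinates, whose origin is the TCP and whose axes are the flange's). Camera axes: x right, y down, z forward; pixel columns grow to the right and rows downward; lengths in m; the calibration is good to about 2 mm. The wrist camera is an equidistant fisheye: a pixel r from the principal point sees the ray r / f radians off the axis. A picture is of the moment at which its call begins: read the wrist's pose just before it. calibration takes no time and is no camera call.
- env.finish_job(): hands the job in, once; it reports no verdict.
Trained networks look in the newest picture that a camera, given by its name, has taken for a name from the list of things; names that differ only in an ending like _2 or _b are one class to them, and where a whole thing is asked for, a point or a joint stands for the part that bears it (a point fixed in the world has none). Each returns a list of dicts, best first, with "conf" (0 to 1); they miss things now and then, are a little off and sometimes report something else, mostly with a low value. They report only what shows in the picture. A call takes as long as a camera call. They do not tell look-alikes from the thing itself.
- env.trace(camera, label): "region" (384x512 bool, what is visible of it) and "box" ([centre column, centre row, width, height] in pixels, round what is visible of it).
- env.mark_of(camera, label): "point" ([column, row] in pixels: a listed point, or the origin of a listed thing).
The state is a dict: "time": time; "joints": joint angles; "dq": joint speeds; "joint_torque": joint torques, N m; "position": TCP position; "tcp_rot": TCP orientation; "force": force on the tool from outside, world axes, zero at the start; "wrist_torque": the same for the moment, N m; "gripper_width": opening from 0.0 (shut) to 1.0 (fully open).
Only numpy, scipy, OpenCV 4.12 (cv2) and the standard library are available. Lean on these libraries where they do the work, as an engineer would, in place of code of your own. Each camera call takes 0.05 s, during which the arm holds its last target. There are 200 camera calls.

## Working session

There is one attempt and no reset: what is moved stays moved. The work goes in short steps, Python scripts to look and compute and a tool call to move; the robot and the scene stay as the last step left them, time stands still between calls to the robot, and variables do not carry over. Pictures are saved under pics/ and viewed, about 8 in all and at most 12, crops included, and the job is handed in when it is done.

Besides the shell and the picture viewer there is one more tool, called after ">>>" by a JSON object that holds its "op" and its "data". apply_moves: Moves the arm, as the interface text tells. Its arguments: {"type":"object","properties":{"steps":{"type":"array","items":{"type":"array"}},"squeeze":{"type":"number"}},"required":["steps"]}

```bash
ls; mkdir -p pics; cat > h.py <<'E'
import numpy as np,cv2
from scipy.spatial.transform import Rotation as R
from plant import env
def cal(n):
    c=env.calibration(n); f=192/np.tan(np.radians(c["vertical_fov"])/2); return c,f
def ray(n,p):
    c,f=cal(n); Rm=R.from_rotvec(np.ravel(c["rvec"])).as_matrix(); t=np.ravel(c["tvec"])
    d=np.array([(p[0]-c["cx"])/f,(p[1]-c["cy"])/f,1.]); d=Rm.T@d; return -Rm.T@t,d/np.linalg.norm(d)
def atz(n,p,z):
    o,d=ray(n,p); return o+d*(z-o[2])/d[2]
def tri(rays):
    A=np.zeros((3,3));b=np.zeros(3)
    for o,d in rays:
        P=np.eye(3)-np.outer(d,d);A+=P;b+=P@o
    x=np.linalg.solve(A,b); return x,[np.linalg.norm((np.eye(3)-np.outer(d,d))@(x-o)) for o,d in rays]
def proj(n,X):
    c,f=cal(n); q=R.from_rotvec(np.ravel(c["rvec"])).as_matrix()@np.asarray(X)+np.ravel(c["tvec"])
    return np.array([c["cx"]+f*q[0]/q[2],c["cy"]+f*q[1]/q[2]])
E
python3 - <<'E'
from h import *
np.set_printoptions(precision=4,suppress=True)
ims={n:env.capture(n) for n in("scene","top")}
for n in ims:
    c,f=cal(n);print(n,f,ray(n,(256,192)))
    for l in ["mill","drum_axis","shutter_knob","socket","cup_mid","cup_blue_mid","tray","tumbler","rolls_plate","scraper","flavour_jar","flour_brush"]:
        print(l,[(np.round(m["point"],1).tolist(),round(m["conf"],2)) for m in env.mark_of(n,l)[:3]])
    cv2.imwrite(f"pics/{n}0.png",cv2.resize(ims[n],(800,600)))
E
```

```text
pics
scene 485.102677801818 (array([0.7187, 0.2509, 1.4233]), array([-0.1392, -0.251 , -0.9579]))
mill []
drum_axis []
shutter_knob [([261.1, 254.6], 0.82)]
socket []
cup_mid [([183.3, 82.0], 0.6), ([219.2, 69.9], 0.6), ([214.0, 119.2], 0.55)]
cup_blue_mid [([294.6, 116.4], 0.9), ([246.2, 208.1], 0.87), ([240.7, 147.6], 0.53)]
tray [([233.7, 135.8], 0.55)]
tumbler [([169.5, 154.5], 0.83)]
rolls_plate [([169.4, 204.6], 0.8)]
scraper [([204.5, 261.3], 0.94)]
flavour_jar [([314.1, 192.1], 0.6)]
flour_brush [([393.4, 262.5], 0.57)]
top 356.86661539736326 (array([ 0.3641, -0.119 ,  1.1215]), array([ 0.1328, -0.0084, -0.9911]))
mill []
drum_axis [([227.4, 238.0], 0.43)]
shutter_knob [([192.1, 154.5], 0.58)]
socket []
cup_mid [([341.9, 187.1], 0.77), ([392.2, 181.0], 0.76), ([396.2, 221.6], 0.58)]
cup_blue_mid [([304.6, 269.7], 0.91), ([282.3, 117.6], 0.72), ([243.1, 174.1], 0.55)]
tray [([318.4, 198.1], 0.98), ([224.1, 234.7], 0.45)]
tumbler [([329.8, 139.5], 0.73)]
rolls_plate [([281.3, 120.4], 0.63)]
scraper [([218.0, 116.4], 0.7)]
flavour_jar [([224.0, 236.8], 0.81)]
flour_brush [([128.2, 266.1], 0.94), ([312.6, 196.9], 0.38)]
```

View pics/scene0.png

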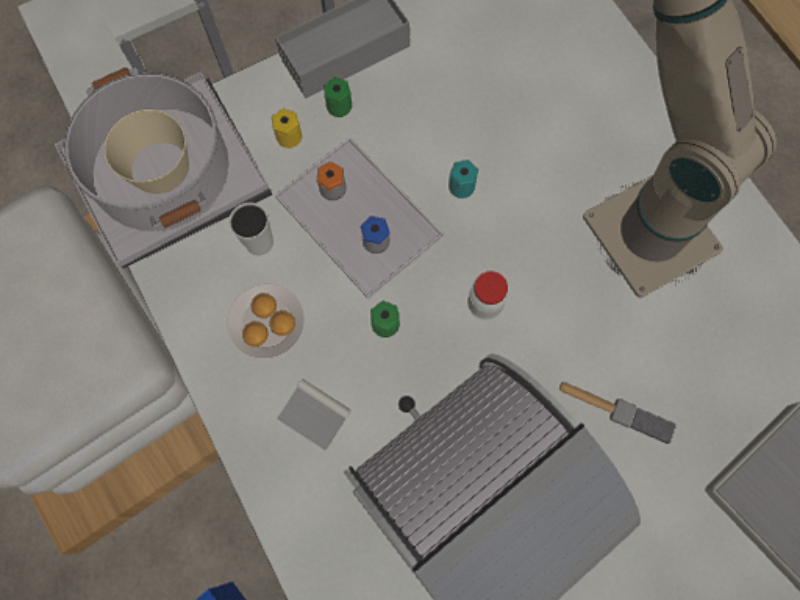

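View pics/top0.png

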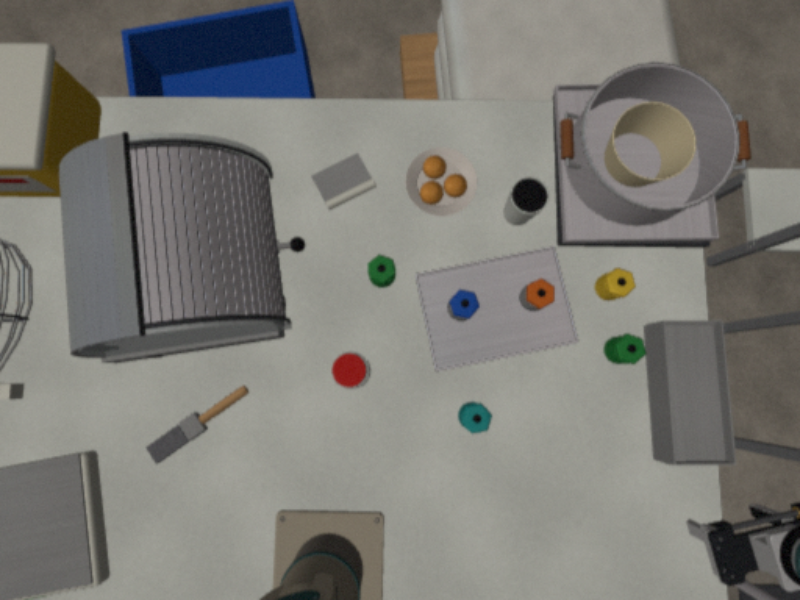

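The scene view shows the mill at lower centre with its knob at about (260,258) px and the orange cup on the tray at (212,118). In the top view the knob is at (190,156) and the orange lid at (346,188). There are green, yellow and turquoise look-alikes nearby. Next I triangulate.

```bash
python3 - <<'E'
from h import *
np.set_printoptions(precision=4,suppress=True)
ims={n:env.capture(n) for n in("scene","top")}
# colour masks: lids
pts={}
for n,im in ims.items():
    hsv=cv2.cvtColor(im,cv2.COLOR_BGR2HSV)
    for nm,lo,hi,c in [("orange",(5,170,120),(16,255,255),{"scene":(212,115),"top":(346,188)}),("blue",(105,150,60),(125,255,255),{"scene":(240,147),"top":(297,195)})]:
        m=cv2.inRange(hsv,lo,hi); k,l,s,ce=cv2.connectedComponentsWithStats(m)
        j=min(range(1,k),key=lambda i:np.hypot(*(ce[i]-c[n]))+(99 if s[i,4]<20 else 0)); pts[nm,n]=ce[j]; print(nm,n,s[j],ce[j])
    g=im.max(2); c={"scene":(260,257),"top":(190,156)}[n]
    m=np.zeros_like(g); x,y=c; m[y-9:y+9,x-9:x+9]=(g[y-9:y+9,x-9:x+9]<60)*255
    k,l,s,ce=cv2.connectedComponentsWithStats(m);j=1+np.argmax(s[1:,4]);pts["knob",n]=ce[j];print("knob",n,s[j],ce[j])
for nm in("orange","blue","knob"):print(nm,tri([ray(n,pts[nm,n]) for n in ims]))
for n in ims:
  for l in("cup_mid","cup_blue_mid"):print(n,l,[(np.round(m["point"],1).tolist(),round(m["conf"],2), np.round(atz(n,m["point"],.046),3).tolist()) for m in env.mark_of(n,l)[:6]])
s=800/512
for z in(.28,.30):
    a=atz("top",(126/s,140/s),z);b=atz("top",(143/s,328/s),z);d=b-a;print(z,a,b,d,np.degrees(np.arctan2(d[1],d[0])))
cv2.imwrite("pics/topmill.png",cv2.resize(ims["top"][70:250,30:230],None,fx=3.3,fy=3.3,interpolation=cv2.INTER_CUBIC))
cv2.imwrite("pics/scenemill.png",cv2.resize(ims["scene"][215:384,200:420],None,fx=3.3,fy=3.3,interpolation=cv2.INTER_CUBIC))
E
```

```text
orange scene [203 104  17  17 181] [211.2597 112.1657]
blue scene [232 139  17  17 183] [239.9126 147.0929]
knob scene [255 254  10  10  74] [259.8108 258.2432]
orange top [337 179  17  18 195] [345.0872 187.6256]
blue top [288 186  18  17 206] [296.5922 194.3107]
knob top [186 152   9   9  61] [189.8852 156.082 ]
orange (array([ 0.5197, -0.3883,  0.0834]), [np.float64(0.0005593007254086282), np.float64(0.0005593007254085732)])
blue (array([ 0.498 , -0.2465,  0.0812]), [np.float64(0.0006964852572612664), np.float64(0.0006964852572611885)])
knob (array([0.6083, 0.0713, 0.0828]), [np.float64(0.0005121901479198403), np.float64(0.0005121901479196747)])
scene cup_mid [([217.0, 66.0], 0.83, [0.422, -0.542, 0.046]), ([186.2, 82.4], 0.69, [0.535, -0.537, 0.046]), ([216.0, 118.4], 0.62, [0.511, -0.379, 0.046]), ([392.6, 260.7], 0.55, [0.279, 0.257, 0.046])]
scene cup_blue_mid [([294.7, 118.3], 0.91, [0.297, -0.26, 0.046])]
top cup_mid [([398.0, 223.9], 0.86, [0.418, -0.553, 0.046]), ([340.2, 190.0], 0.78, [0.518, -0.384, 0.046]), ([391.1, 182.4], 0.74, [0.544, -0.538, 0.046]), ([220.5, 118.4], 0.54, [0.74, -0.014, 0.046])]
top cup_blue_mid [([280.8, 114.5], 0.73, [0.755, -0.203, 0.046]), ([297.5, 194.8], 0.72, [0.502, -0.254, 0.046]), ([242.7, 171.9], 0.64, [0.57, -0.087, 0.046]), ([304.4, 267.9], 0.64, [0.285, -0.273, 0.046]), ([225.3, 236.1], 0.34, [0.374, -0.038, 0.046])]
0.28 [0.7286 0.3154 0.28  ] [0.4283 0.2633 0.28  ] [-0.3003 -0.0521  0.    ] -170.16115439010227
0.3 [0.72  0.305 0.3  ] [0.4268 0.2542 0.3   ] [-0.2932 -0.0508  0.    ] -170.16115439010227
```

View pics/topmill.png

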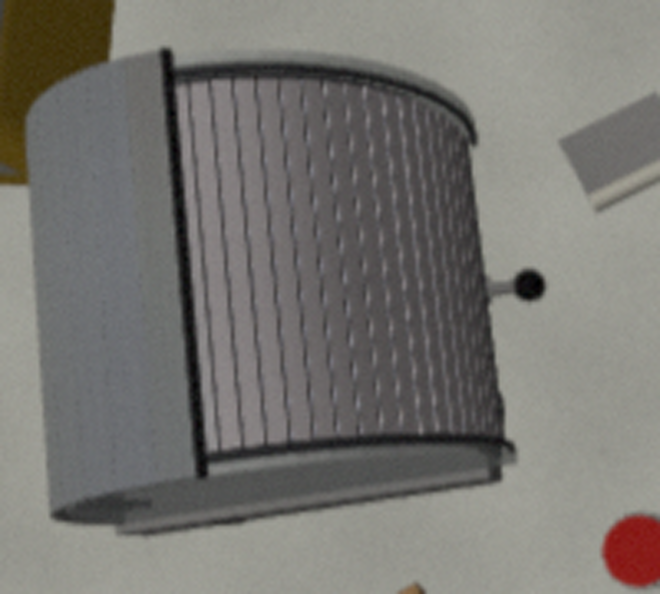

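```bash
cat >> h.py <<'E'
def millM(yaw,ax):  # mill->world
    M=np.eye(4);M[:3,:3]=R.from_euler('z',yaw,degrees=True).as_matrix();M[:2,3]=ax;return M
def tool_R(yaw,t):
    """tool z down leaning: body towards direction -x(yaw), tips +x; jaw y along +-y(yaw)"""
    x=np.array([np.cos(np.radians(yaw)),np.sin(np.radians(yaw)),0]);up=np.array([0,0,1.])
    a=np.radians(t); z=np.sin(a)*x-np.cos(a)*up; y=np.cross(up,x); return np.c_[np.cross(y,z),y,z]
def best(Rg):
    o=env.get_obs();Rc=R.from_rotvec(o["tcp_rot"]); out=[]
    for f in(0,180):
        d=Rc.inv()*R.from_matrix(Rg)*R.from_euler('z',f,degrees=True);out.append((d.magnitude(),d,f))
    return out
def rel(Rg,grasp,flip=None):
    """print shift mm (tool axes) and rotvec deg from current pose so that grasp point is at grasp with orientation Rg"""
    o=env.get_obs();Rc=R.from_rotvec(o["tcp_rot"]).as_matrix()
    tcp=np.asarray(grasp)+0.019*Rg[:,2]
    sh=Rc.T@(tcp-o["position"])*1000
    for m,d,f in best(Rg):
        if flip is None or f==flip: print("flip",f,"shift",np.round(sh,1),"rot",np.round(np.degrees(d.as_rotvec()),1))
E
python3 - <<'E'
from h import *
np.set_printoptions(precision=4,suppress=True)
o=env.get_obs();print(o["position"],R.from_rotvec(o["tcp_rot"]).as_matrix(),o["force"],env.calibration("wrist"))
im=env.capture("scene");tp=env.capture("top")
k=tri([ray("scene",(259.8,258.2)),ray("top",(189.9,156.1))])[0]
# fit yaw from dark shell edge in both images
def pts(im,a,b):
    g=im.max(2).astype(float);a=np.array(a,float);b=np.array(b,float);u=(b-a)/np.linalg.norm(b-a);n=np.array([-u[1],u[0]]);P=[]
    for s in np.linspace(.08,.92,60):
        q=a+(b-a)*s; v=[g[tuple(np.round(q+n*w)[::-1].astype(int))] for w in np.arange(-6,6.1,.5)]
        v=np.array(v);w=np.clip(v.min()+25-v,0,None);P.append(q+n*(w@np.arange(-6,6.1,.5))/w.sum())
    return np.array(P,np.float32)
for n,I,a,b in[("top",tp,(80.6,85.2),(91.5,213.9)),("scene",im,(583/1.5625,430/1.5625),(417/1.5625,563/1.5625))]:
    P=pts(I,a,b);vx,vy,x,y=cv2.fitLine(P,cv2.DIST_HUBER,0,.01,.01).ravel();e=np.array([[x-60*vx,y-60*vy],[x+60*vx,y+60*vy]])
    A,B=[atz(n,q,.303) for q in e];d=A-B
    print(n,"yaw y-axis",np.degrees(np.arctan2(d[1],d[0]))%180, "mid",(A+B)/2)
yaw=99.8;M=millM(yaw,(k[:2]+.207*np.array([np.cos(np.radians(yaw)),np.sin(np.radians(yaw))])));print(M)
for n,I in(("scene",im),("top",tp)):
    J=cv2.resize(I,None,fx=2,fy=2)
    def ln(L):
        cv2.polylines(J,[np.int32([proj(n,(M@np.r_[p,1])[:3])*2+.5 for p in L])],False,(0,255,0),1)
    for s in(-.158,.158): ln([(-.18*np.cos(a),s,.115+.18*np.sin(a)) for a in np.linspace(-.25,1.6,30)])
    for x in(-.15,.19):ln([(x,-.1675,.07),(x,.1675,.07)])
    ln([(-.15,-.1675,0),(-.15,.1675,0)]);ln([(-.15,-.1675,.07),(.19,-.1675,.07)]);ln([(-.15,.1675,.07),(.19,.1675,.07)])
    ln([(-.15,-.1675,0),(.19,-.1675,0)])
    c=J[400:,380:860] if n=="scene" else J[120:480,40:460]
    cv2.imwrite(f"pics/ov_{n}.png",c)
a=cv2.imread("pics/ov_scene.png");b=cv2.imread("pics/ov_top.png");print(a.shape,b.shape)
H=np.zeros((a.shape[0]+0 if a.shape[0]>b.shape[0] else b.shape[0],a.shape[1]+b.shape[1],3),np.uint8);H[:a.shape[0],:a.shape[1]]=a;H[:b.shape[0],a.shape[1]:]=b
cv2.imwrite("pics/ov.png",cv2.resize(H,(800,int(H.shape[0]*800/H.shape[1]))))
rel(tool_R(yaw,30),k-np.array([0,0,0]))
E
```

```text
[ 0.1506 -0.6323  0.2055] [[ 0.9728  0.2316  0.    ]
 [ 0.2316 -0.9728  0.    ]
 [ 0.     -0.     -1.    ]] [ 0.6273 -0.2803 -0.2181] {'vertical_fov': 65.70646984690485, 'cx': 249.67764578704225, 'cy': 190.6051887983297, 'hand_eye': array([[ 0.0002, -0.9731, -0.2304,  0.0664],
       [ 1.    ,  0.    ,  0.0005,  0.0001],
       [-0.0005, -0.2304,  0.9731, -0.178 ],
       [ 0.    ,  0.    ,  0.    ,  1.    ]])}
top yaw y-axis 9.533385059894382 mid [0.5208 0.2711 0.303 ]
scene yaw y-axis 9.526437456214865 mid [0.5711 0.2798 0.303 ]
[[-0.1702 -0.9854  0.      0.573 ]
 [ 0.9854 -0.1702  0.      0.2752]
 [ 0.      0.      1.      0.    ]
 [ 0.      0.      0.      1.    ]]
(368, 480, 3) (360, 420, 3)
flip 0 shift [ 608.7 -587.9  139. ] rot [ 24.4 -23.   91.2]
flip 180 shift [ 608.7 -587.9  139. ] rot [ 22.6  24.  -84.3]
```

View pics/ov.png

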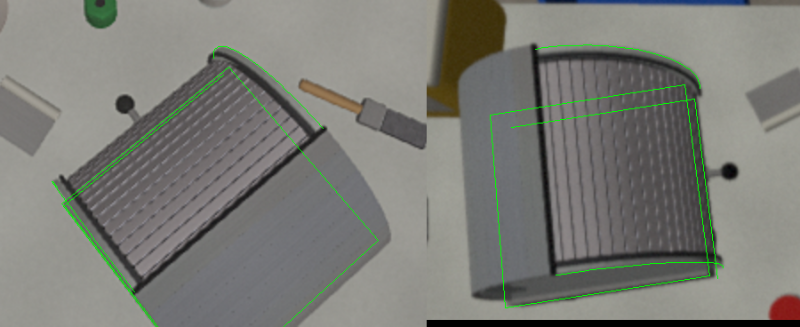

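The model overlay matches the mill in both views, with yaw 99.5° and the axis at about (0.573, 0.275). Next I work out the knob approach, pre-point first.

```bash
cat >> h.py <<'E'
YAW=99.5
KNOB=tri([ray("scene",(259.8,258.2)),ray("top",(189.9,156.1))])[0]; KNOB[2]=.081
XH=np.array([np.cos(np.radians(YAW)),np.sin(np.radians(YAW)),0]); YH=np.array([-XH[1],XH[0],0])
AX=KNOB+.207*XH; AX[2]=.115
SOCK=AX-.05*XH; SOCK[2]=.072
E
python3 - <<'E'
from h import *
print(KNOB,AX,SOCK)
T=tool_R(YAW,30)
rel(T,KNOB-.14*T[:,2],180)
E
```

```text
[0.60821912 0.07125387 0.081     ] [0.57405427 0.27541499 0.115     ] [0.58230665 0.22610071 0.072     ]
flip 180 shift [ 604.  -518.1   19.7] rot [ 22.5  24.1 -84. ]
```

>>> {"op": "apply_moves", "data": {"steps": [[[0,0,-60],[0,0,0],0],[[60,-50,-100],[2,2,-8],0],[[120,-100,-120],[4,4,-16],0],[[180,-150,-120],[6,6,-24],0],[[230,-200,-120],[8,9,-32],0],[[280,-240,-120],[11,12,-40],0],[[330,-285,-110],[13,14,-48],0],[[380,-330,-100],[15,16,-56],0],[[430,-370,-90],[17,18,-64],0],[[480,-412,-80],[19,20,-72],0],[[530,-455,-60],[21,22,-80],0],[[570,-490,-40],[22.5,24.1,-84],0]]}}

```text
time: 3.2
position: [0.5465, -0.0867, 0.2672]
tcp_rot: [-1.744, -2.067, -0.47]
force: [0.5, -0.2, -0.3]
gripper_width: 1.001
```

```bash
python3 - <<'E'
from h import *
o=env.get_obs();print(o["time"],o["joints"],o["force"])
im=env.capture("wrist");print([(m["point"],m["conf"]) for m in env.mark_of("wrist","shutter_knob")])
T=tool_R(YAW,30)
rel(T,KNOB-.06*T[:,2],180);rel(T,KNOB,180)
c=env.calibration("wrist");H=c["hand_eye"];f=cal("wrist")[1]
X=np.linalg.inv(H)@np.r_[R.from_rotvec(o["tcp_rot"]).as_matrix().T@(KNOB-o["position"]),1]
th=np.arctan2(np.hypot(X[0],X[1]),X[2]);print("pred px",np.array([c["cx"],c["cy"]])+f*th*X[:2]/np.hypot(X[0],X[1]))
cv2.imwrite("pics/w1.png",im)
E
```

```text
3.2 [ 0.71689661  0.64949288 -0.55047904  1.52780818 -0.16722583  1.25483627
  0.46607493] [ 0.53773642 -0.22886385 -0.29564607]
[([307.8, 148.2], 0.95)]
flip 180 shift [ 26.3  87.2 189.2] rot [-0.2 -0.4  0.6]
flip 180 shift [ 25.9  87.4 249.2] rot [-0.2 -0.4  0.6]
pred px [311.45972496 145.76267228]
```

View pics/w1.png

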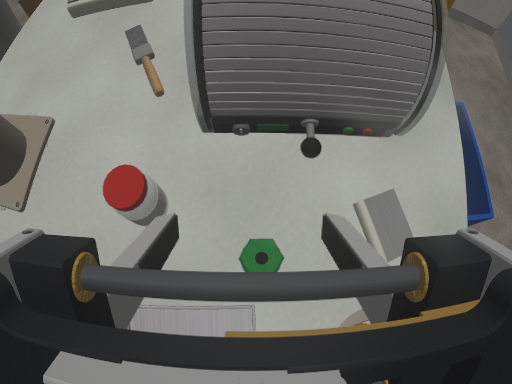

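The wrist view shows the knob at (311,147), and my prediction was (311,146). I approach and grip it.

>>> {"op": "apply_moves", "data": {"steps": [[[13,45,40],[0,0,0],0],[[26,87,80],[0,0,0.6],0],[[26,87,130],[0,0,0.6],0],[[26,87,170],[0,0,0.6],0],[[26,87,200],[0,0,0.6],0],[[26,87,225],[0,0,0.6],0],[[26,87,249],[0,0,0.6],0],[[26,87,249],[0,0,0.6],0.3],[[26,87,249],[0,0,0.6],0.9],[[26,87,249],[0,0,0.6],0.9],[[26,87,249],[0,0,0.6],0.9],[[26,87,249],[0,0,0.6],0.9]], "squeeze": 20}}

```text
time: 4.8
position: [0.6065, 0.0802, 0.0651]
tcp_rot: [-1.742, -2.058, -0.469]
force: [0.3, -0.3, 0.6]
gripper_width: 0.506
```

```bash
python3 - <<'E'
from h import *
np.set_printoptions(suppress=True,precision=1)
o=env.get_obs();Rc=R.from_rotvec(o["tcp_rot"]).as_matrix();g=o["position"]-.019*Rc[:,2]
print(g-KNOB,o["force"],o["gripper_width"],o["joints"])
a0=np.radians(-9.6)
def P(q): return AX+.210*(-XH*np.cos(a0+q)+np.array([0,0,1])*np.sin(a0+q))
for q in np.arange(0,1.66,.07): print(round(q,2),Rc.T@(P(q)-P(0))*1000)
E
```

```text
[-0. -0.  0.] [ 0.3 -0.3  0.6] 0.5057569436906842 [ 0.4  0.9 -0.5  1.6 -0.1  0.8  0.3]
0.0 [0. 0. 0.]
0.07 [  5.7  -0.1 -13.5]
0.14 [ 12.3  -0.1 -26.7]
0.21 [ 19.8  -0.2 -39.3]
0.28 [ 28.2  -0.2 -51.4]
0.35 [ 37.5  -0.3 -62.8]
0.42 [ 47.4  -0.3 -73.6]
0.49 [ 58.2  -0.4 -83.6]
0.56 [ 69.6  -0.4 -92.9]
0.63 [  81.6   -0.4 -101.4]
0.7 [  94.2   -0.5 -109. ]
0.77 [ 107.2   -0.5 -115.7]
0.84 [ 120.8   -0.5 -121.4]
0.91 [ 134.7   -0.6 -126.2]
0.98 [ 148.8   -0.6 -130.1]
1.05 [ 163.3   -0.6 -132.9]
1.12 [ 177.9   -0.6 -134.7]
1.19 [ 192.5   -0.7 -135.5]
1.26 [ 207.2   -0.7 -135.2]
1.33 [ 221.9   -0.7 -133.9]
1.4 [ 236.4   -0.7 -131.6]
1.47 [ 250.7   -0.7 -128.3]
1.54 [ 264.8   -0.7 -124. ]
1.61 [ 278.5   -0.7 -118.8]
```

>>> {"op": "apply_moves", "data": {"steps": [[[0,0,0],[0,0,0],0.95],[[0,0,0],[0,0,0],0.95],[[0,0,0],[0,0,0],0.95],[[0,0,0],[0,0,0],0.95],[[0,0,0],[0,0,0],0.95]], "squeeze": 20}}

```text
time: 5.42
position: [0.6058, 0.0801, 0.0651]
tcp_rot: [-1.741, -2.057, -0.468]
force: [-3.6, -1.0, 3.3]
gripper_width: 0.307
```

Opening is 29 mm, so it is on the ball. I lift along the arc.

>>> {"op": "apply_moves", "data": {"steps": [[[6,0,-14],[0,0,0],0.95],[[12,0,-27],[0,0,0],0.95],[[20,0,-39],[0,0,0],0.95],[[28,0,-51],[0,0,0],0.95],[[37,0,-63],[0,0,0],0.95],[[47,0,-74],[0,0,0],0.95],[[58,0,-84],[0,0,0],0.95],[[70,0,-93],[0,0,0],0.95],[[82,0,-101],[0,0,0],0.95],[[94,0,-109],[0,0,0],0.95],[[107,-1,-116],[0,0,0],0.95],[[121,-1,-121],[0,0,0],0.95]]}}

```text
time: 6.92
position: [0.5987, 0.1224, 0.2317]
tcp_rot: [-1.742, -2.058, -0.468]
force: [-3.1, -4.0, -1.2]
gripper_width: 0.307
```

```bash
python3 - <<'E'
from h import *
np.set_printoptions(suppress=True,precision=1)
o=env.get_obs();Rc=R.from_rotvec(o["tcp_rot"]).as_matrix();g=o["position"]-.019*Rc[:,2]
v=g-AX;q=np.arctan2(v[2],-v@XH)+np.radians(9.6);print("q",round(q,3),"r",np.hypot(v[2],v@XH),"y",v@YH,o["force"],o["gripper_width"])
a0=np.radians(-9.6)
def P(q): return AX+.210*(-XH*np.cos(a0+q)+np.array([0,0,1])*np.sin(a0+q))
for q in np.arange(.91,1.6,.07): print(round(q,2),Rc.T@(P(q)-g)*1000)
E
```

```text
q 0.847 r 0.2116469004819041 y 0.0008717854219031779 [-3.1 -4.  -1.2] 0.3074042129175778
0.91 [13.   0.8 -2.7]
0.98 [27.2  0.8 -6.6]
1.05 [41.6  0.8 -9.4]
1.12 [ 56.2   0.8 -11.2]
1.19 [ 70.9   0.7 -12. ]
1.26 [ 85.6   0.7 -11.8]
1.33 [100.2   0.7 -10.5]
1.4 [114.7   0.7  -8.2]
1.47 [129.1   0.7  -5. ]
1.54 [143.1   0.7  -0.7]
```

>>> {"op": "apply_moves", "data": {"steps": [[[13,0,-3],[0,0,0],0.95],[[27,0,-7],[0,0,0],0.95],[[42,0,-9],[0,0,0],0.95],[[56,0,-11],[0,0,0],0.95],[[71,0,-12],[0,0,0],0.95],[[86,0,-12],[0,0,0],0.95],[[100,0,-10],[0,0,0],0.95],[[115,0,-8],[0,0,0],0.95],[[129,0,-5],[0,0,0],0.95],[[143,0,-1],[0,0,0],0.95],[[143,0,-1],[0,0,0],0.95]]}}

```text
time: 8.3
position: [0.5778, 0.2477, 0.3078]
tcp_rot: [-1.736, -2.059, -0.473]
force: [-5.6, 0.4, 8.3]
gripper_width: 0.31
```

>>> {"op": "apply_moves", "data": {"steps": [[[0,0,0],[0,0,0],0],[[0,0,0],[0,0,0],0],[[0,0,0],[0,0,0],0],[[0,0,0],[0,0,0],0],[[0,0,0],[0,0,0],0],[[0,0,-25],[0,0,0],0],[[0,0,-60],[0,0,0],0],[[0,0,-100],[0,0,0],0],[[0,0,-130],[0,0,0],0]]}}

```text
time: 9.43
position: [0.5897, 0.1817, 0.4212]
tcp_rot: [-1.738, -2.06, -0.474]
force: [-0.3, 0.0, 0.7]
gripper_width: 1.0
```

```bash
python3 - <<'E'
from h import *
np.set_printoptions(suppress=True,precision=3)
o=env.get_obs();print(o["joints"],o["force"],o["gripper_width"])
W=env.capture("wrist");print([(m["point"],m["conf"]) for m in env.mark_of("wrist","shutter_knob")])
T=env.capture("top");print([(m["point"],m["conf"]) for m in env.mark_of("top","shutter_knob")])
print([(m["point"],m["conf"]) for m in env.mark_of("top","socket")])
print("exp",proj("top",AX-.016*XH+[0,0,.209]),proj("top",SOCK))
cv2.imwrite("pics/w2.png",np.hstack([W[:, :400],cv2.resize(T[60:252,20:220],None,fx=2,fy=2)]))
# lid hexagon from top
hsv=cv2.cvtColor(T,cv2.COLOR_BGR2HSV);m=cv2.inRange(hsv,(5,170,120),(16,255,255));m[:170]=0;m[205:]=0
print(np.argwhere(m).mean(0))
E
```

```text
[ 0.307  0.512 -0.59   1.337 -0.263  1.348  0.008] [-0.253  0.047  0.653] 0.9995362862888149
[([246.5, 168.4], 0.8)]
[([93.2, 144.4], 0.58)]
[([141.8, 166.2], 0.64)]
exp [ 89.864 144.258] [138.752 164.767]
[187.606 345.064]
```

View pics/w2.png

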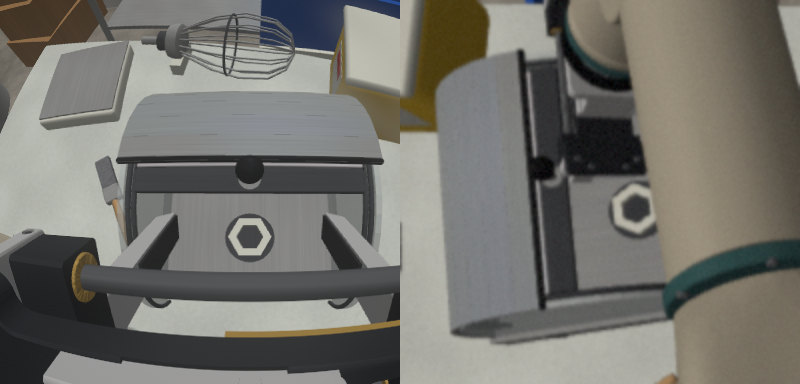

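The hood is fully open, with the knob at the stop, and the white socket shows at (249,237) in the wrist view. I measure the socket from this view and plan a look pose over the orange cup.

```bash
cat >> h.py <<'E'
def wray(p,o):
    c=env.calibration("wrist");f=cal("wrist")[1];v=np.array([p[0]-c["cx"],p[1]-c["cy"]]);r=np.hypot(*v);th=r/f
    d=np.r_[np.sin(th)*v/max(r,1e-9),np.cos(th)];H=c["hand_eye"];Rc=R.from_rotvec(o["tcp_rot"]).as_matrix()
    return o["position"]+Rc@H[:3,3],Rc@(H[:3,:3]@d)
def watz(p,o,z):
    a,d=wray(p,o);return a+d*(z-a[2])/d[2]
def hexfit(P):
    """P Nx2 world contour pts (m): convex hull -> centre, yaw mod 60 (flat normal dir), across flats by support-function fit"""
    def w(a): u=np.array([np.cos(a),np.sin(a)]);s=P@u;return s.max(),s.min()
    best=None
    for deg in np.arange(0,60,.25):
        W=[w(np.radians(deg+60*k)) for k in range(3)];S=sum(a-b for a,b in W)
        if best is None or S<best[0]: best=(S,deg,W)
    S,deg,W=best;A=[[np.cos(np.radians(deg+60*k)),np.sin(np.radians(deg+60*k))] for k in range(3)]
    c=np.linalg.lstsq(np.array(A),np.array([(a+b)/2 for a,b in W]),rcond=None)[0];return c,deg,[a-b for a,b in W]
E
python3 - <<'E'
from h import *
np.set_printoptions(suppress=True,precision=4)
o=env.get_obs();W=env.capture("wrist");g=W.min(2)
sub=np.zeros_like(g);sub[205:265,220:280]=g[205:265,220:280]
_,m=cv2.threshold(sub,165,255,0);k,l,s,ce=cv2.connectedComponentsWithStats(m);j=1+np.argmax(s[1:,4]);print(s[j],ce[j],g[205:265,220:280].max())
cs,_=cv2.findContours((l==j).astype(np.uint8),cv2.RETR_CCOMP,cv2.CHAIN_APPROX_NONE)
for c in sorted(cs,key=len)[-2:]:
    P=np.array([watz(p[0],o,.084)[:2] for p in c]);print(len(c),hexfit(P))
print(SOCK,YAW%60)
# look pose: tool straight down, tool x az a, above cup
for a in (60,):
    Rg=tool_R(a,0);rel(Rg@R.from_euler('z',180,degrees=True).as_matrix(),[.475,-.37,.25],0)
E
```

```text
[230 219  42  37 637] [250.7268 236.9953] 179
78 (array([0.5816, 0.2243]), np.float64(39.75), [np.float64(0.046623993158207644), np.float64(0.04662607442036304), np.float64(0.046736112939231744)])
113 (array([0.5818, 0.2245]), np.float64(39.75), [np.float64(0.06486629170522085), np.float64(0.06462441166332296), np.float64(0.06458613731326024)])
[0.5823 0.2261 0.072 ] 39.5
flip 0 shift [-548.4 -205.2 -105.5] rot [-10.8 -29.3  38.8]
```

```bash
sed -i 's/^SOCK=.*/SOCK=np.array([.5818,.2248,.072])/' h.py; python3 - <<'E'
from h import *
Rg=tool_R(60,0)@R.from_euler('z',180,degrees=True).as_matrix()
rel(Rg,[.487,-.445,.26],0)
o=env.get_obs();print(R.from_rotvec(o["tcp_rot"]).as_matrix().round(3))
E
```

```text
flip 0 shift [-608.7 -206.2 -152.8] rot [-10.8 -29.3  38.8]
[[-0.145  0.985 -0.09 ]
 [ 0.849  0.171  0.501]
 [ 0.509 -0.004 -0.861]]
```

>>> {"op": "apply_moves", "data": {"steps": [[[-50,-17,-13],[-1,-3,4],0],[[-100,-34,-26],[-2,-5,7],0],[[-160,-54,-40],[-3,-8,10],0],[[-220,-74,-55],[-4,-11,14],0],[[-280,-95,-70],[-5,-13,18],0],[[-340,-115,-86],[-6,-16,22],0],[[-400,-135,-100],[-7,-19,25],0],[[-460,-156,-115],[-8,-22,29],0],[[-520,-176,-130],[-9,-25,33],0],[[-580,-196,-145],[-10,-28,37],0],[[-609,-206,-153],[-10.8,-29.3,38.8],0],[[-609,-206,-153],[-10.8,-29.3,38.8],0]]}}

```text
time: 11.22
position: [0.4842, -0.4478, 0.2378]
tcp_rot: [-2.721, -1.563, 0.007]
force: [-0.4, 0.4, -0.1]
gripper_width: 0.999
```

```bash
python3 - <<'E'
from h import *
np.set_printoptions(suppress=True,precision=4)
o=env.get_obs();W=env.capture("wrist");print(o["joints"],o["position"],o["dq"].max() if hasattr(o["dq"],"max") else o["dq"])
hsv=cv2.cvtColor(W,cv2.COLOR_BGR2HSV);m=cv2.inRange(hsv,(5,150,60),(17,255,255))
k,l,s,ce=cv2.connectedComponentsWithStats(m);print([(s[i].tolist(),ce[i].round(1).tolist()) for i in range(1,k) if s[i,4]>60])
cv2.imwrite("pics/w3.png",W)
E
```

```text
[ 0.7897  0.6191 -0.1531  1.4396  0.1033  1.0952  0.0888] [ 0.4842 -0.4478  0.2378] 0.017052128306914348
[([230, 97, 45, 50, 1478], [251.7, 121.4])]
```

View pics/w3.png

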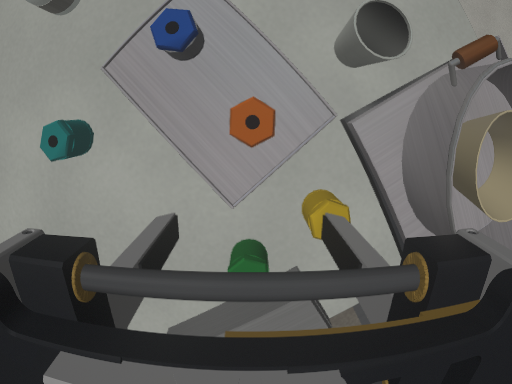

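The orange lid sits at (252,121) as a clear hexagon, with the blue cup well away at (174,30). I fit the hexagon and plan the grasp.

```bash
python3 - <<'E'
from h import *
np.set_printoptions(suppress=True,precision=4)
o=env.get_obs();W=env.capture("wrist")
hsv=cv2.cvtColor(W,cv2.COLOR_BGR2HSV);m=cv2.inRange(hsv,(5,150,60),(17,255,255))
cs,_=cv2.findContours(m,cv2.RETR_EXTERNAL,cv2.CHAIN_APPROX_NONE);c=max(cs,key=len)
P=np.array([watz(p[0],o,.088)[:2] for p in c]);C,deg,w=hexfit(P);print(C,deg,w)
# hole centre
x,y,_,_=cv2.boundingRect(c);sub=W.max(2)[105:140,235:270];d=np.argwhere(sub<50).mean(0)+[105,235];print("hole",d,watz(d[::-1],o,.088))
_,d1=wray((252,121),o);print("view dir",d1)
for h in(deg,deg+60):
    T=tool_R(h,37);print(h);G=np.r_[C,.052]
    rel(T,G-.12*T[:,2],180);rel(T,G,180)
E
```

```text
[ 0.5189 -0.3918] 28.5 [np.float64(0.04810616028231465), np.float64(0.04798717707281347), np.float64(0.04743358291340949)]
hole [125.1374 251.9771] [ 0.5191 -0.3925  0.088 ]
view dir [ 0.0044 -0.0012 -1.    ]
28.5
flip 180 shift [  8.8 -30.1 107.1] rot [-10.3  36.   30.4]
flip 180 shift [ 70.2   7.9 202.9] rot [-10.3  36.   30.4]
88.5
flip 180 shift [  7.1  30.6 106.9] rot [  9.1  36.1 -27.5]
flip 180 shift [ 70.5  -3.5 202.9] rot [  9.1  36.1 -27.5]
```

>>> {"op": "apply_moves", "data": {"steps": [[[1,6,10],[2,7,-5],0],[[3,12,20],[4,14,-11],0],[[4,18,40],[6,21,-16],0],[[6,24,60],[7,29,-22],0],[[7,30,80],[9.1,36.1,-27.5],0],[[7,31,107],[9.1,36.1,-27.5],0],[[7,31,107],[9.1,36.1,-27.5],0]]}}

```text
time: 12.2
position: [0.5177, -0.4499, 0.1308]
tcp_rot: [-1.872, -1.827, -0.626]
force: [0.2, 0.4, 0.6]
gripper_width: 1.0
```

```bash
python3 - <<'E'
from h import *
T=tool_R(88.5,37);G=[.519,-.3918,.052]
rel(T,G,180);o=env.get_obs();print(o["joints"].round(2) if hasattr(o["joints"],"round") else o["joints"],o["position"])
E
```

```text
flip 180 shift [ -1.4   0.3 116.9] rot [-0.3 -0.2  0. ]
[ 1.03  1.13 -0.42  0.88 -0.08  1.63  0.74] [ 0.51766223 -0.44985352  0.13077289]
```

>>> {"op": "apply_moves", "data": {"steps": [[[-1,0,40],[0,0,0],0],[[-1,0,75],[0,0,0],0],[[-1,0,100],[0,0,0],0],[[-1,0,117],[0,0,0],0],[[-1,0,117],[0,0,0],0],[[-1,0,117],[0,0,0],0.6],[[-1,0,117],[0,0,0],0.7],[[-1,0,117],[0,0,0],0.7],[[-1,0,117],[0,0,0],0.7],[[-1,0,117],[0,0,0],0.7],[[-1,0,117],[0,0,0],0.7],[[-1,0,117],[0,0,0],0.7]], "squeeze": 30}}

```text
time: 13.7
position: [0.5191, -0.3801, 0.0369]
tcp_rot: [-1.873, -1.827, -0.626]
force: [0.8, -0.2, -0.3]
gripper_width: 0.571
```

```bash
python3 - <<'E'
from h import *
np.set_printoptions(suppress=True,precision=4)
o=env.get_obs();Rc=R.from_rotvec(o["tcp_rot"]).as_matrix();print("grasp pt",o["position"]-.019*Rc[:,2])
print("lift90:",Rc.T@[0,0,90.])
T=tool_R(YAW,37)
for dx,dz in((-.16,.13),(0,.05)):rel(T,SOCK+dx*XH+[0,0,.048+dz],180)
E
```

```text
grasp pt [ 0.5188 -0.3916  0.0521]
lift90: [ 54.3539  -0.2941 -71.7326]
flip 180 shift [486.6  75.8 120.1] rot [ 6.4 -0.2 -8.8]
flip 180 shift [563.4  45.9 278.8] rot [ 6.4 -0.2 -8.8]
```

>>> {"op": "apply_moves", "data": {"steps": [[[6,0,-8],[0,0,0],0.7],[[15,0,-20],[0,0,0],0.7],[[30,0,-40],[0,0,0],0.7],[[48,0,-64],[0,0,0],0.7],[[66,0,-88],[0,0,0],0.7],[[82,0,-108],[0,0,0],0.7],[[91,0,-120],[0,0,0],0.7],[[91,0,-120],[0,0,0],0.7]], "squeeze": 30}}

```text
time: 14.7
position: [0.52, -0.3804, 0.1888]
tcp_rot: [-1.874, -1.829, -0.626]
force: [0.0, 0.2, -3.0]
gripper_width: 0.571
```

```bash
python3 - <<'E'
from h import *
np.set_printoptions(suppress=True,precision=4)
o=env.get_obs();print(o["position"],o["force"],o["gripper_width"])
T=tool_R(YAW,37)
rel(T,SOCK-.16*XH+[0,0,.048+.13],180)
E
```

```text
[ 0.52   -0.3804  0.1888] [ 0.0115  0.1974 -2.9929] 0.5708876837778486
flip 180 shift [395.4  75.4 240.7] rot [ 6.5 -0.1 -8.7]
```

Cup held, with about 3 N of weight. I carry it to the front of the mill.

>>> {"op": "apply_moves", "data": {"steps": [[[16,3,10],[0,0,0],0.7],[[48,9,29],[1,0,-1],0.7],[[88,17,53],[1.5,0,-2],0.7],[[128,24,78],[2,0,-3],0.7],[[168,32,102],[3,0,-4],0.7],[[208,40,127],[3.5,0,-5],0.7],[[248,47,151],[4,0,-5.5],0.7],[[288,55,175],[5,0,-6.5],0.7],[[328,63,200],[5.5,0,-7.5],0.7],[[365,70,222],[6,0,-8],0.7],[[388,74,236],[6.5,0,-8.7],0.7],[[395,75,241],[6.5,0,-8.7],0.7]]}}

```text
time: 16.2
position: [0.6049, 0.0804, 0.2337]
tcp_rot: [-1.67, -1.978, -0.559]
force: [0.2, -0.4, -2.9]
gripper_width: 0.572
```

```bash
python3 - <<'E'
from h import *
np.set_printoptions(suppress=True,precision=4)
o=env.get_obs();print(o["position"],o["force"],o["gripper_width"],o["joints"])
T=tool_R(YAW,37)
for dx,dz in((-.05,.04),(0,.02)):rel(T,SOCK+dx*XH+[0,0,.048+dz],180)
W=env.capture("wrist");S=env.capture("scene")
cv2.imwrite("pics/w4.png",np.hstack([W[:,60:440],cv2.resize(S[190:382,180:390],None,fx=2,fy=2)]))
E
```

```text
[0.6049 0.0804 0.2337] [ 0.1579 -0.3874 -2.9249] 0.5723685470844092 [ 0.5102  0.7552 -0.5973  1.525  -0.2672  1.1075  0.3294]
flip 180 shift [ 32.1   1.6 135.9] rot [-0.2 -0.2  0.1]
flip 180 shift [ 59.9   1.9 182. ] rot [-0.2 -0.2  0.1]
```

View pics/w4.png

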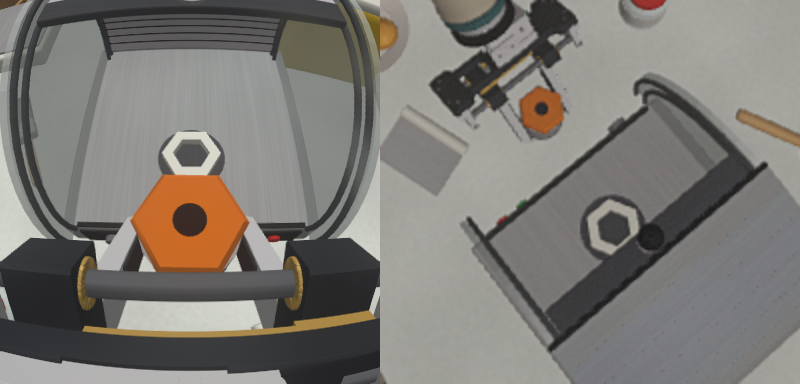

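In the wrist view the lid (188,220) and socket (191,152) hexagons are turned alike. I move to 20 mm above home.

>>> {"op": "apply_moves", "data": {"steps": [[[8,0,34],[0,0,0],0.7],[[16,1,68],[0,0,0],0.7],[[24,1,102],[0,0,0],0.7],[[32,2,136],[0,0,0],0.7],[[41,2,151],[0,0,0],0.7],[[50,2,166],[0,0,0],0.7],[[60,2,182],[0,0,0],0.7],[[60,2,182],[0,0,0],0.7]]}}

```text
time: 17.3
position: [0.5797, 0.2357, 0.1247]
tcp_rot: [-1.67, -1.978, -0.558]
force: [-0.6, 0.0, -2.0]
gripper_width: 0.568
```

```bash
python3 - <<'E'
from h import *
np.set_printoptions(suppress=True,precision=4)
o=env.get_obs();Rc=R.from_rotvec(o["tcp_rot"]).as_matrix();g=o["position"]-.019*Rc[:,2];print(o["position"],o["force"],"g-sock",g-SOCK)
W=env.capture("wrist");hsv=cv2.cvtColor(W,cv2.COLOR_BGR2HSV);m=cv2.inRange(hsv,(5,150,60),(17,255,255))
S=W.max(2);cs,_=cv2.findContours(m,cv2.RETR_EXTERNAL,cv2.CHAIN_APPROX_NONE);c=max(cs,key=len)
x,y,w,h=cv2.boundingRect(c);d=np.argwhere(S[y:y+h,x:x+w]<55);k=d.mean(0)+[y,x]
zt=g[2]-.048+.084
print("lid hole centre",watz(k[::-1],o,zt),"sock",SOCK,k)
P=np.array([watz(p[0],o,zt)[:2] for p in c]);print(hexfit(P))
print("down",Rc.T@[0,0,-10])
Sc=env.capture("scene");cv2.imwrite("pics/w5.png",np.hstack([W[:,60:440],cv2.resize(Sc[190:382,180:390],None,fx=2,fy=2)]))
E
```

```text
[0.5797 0.2357 0.1247] [-0.6213  0.0086 -1.9937] g-sock [-0.0001 -0.0004  0.0678]
lid hole centre [0.5841 0.209  0.1758] sock [0.5818 0.2248 0.072 ] [250.6693 249.1858]
(array([0.5818, 0.2228]), np.float64(38.75), [np.float64(0.048063321644179924), np.float64(0.047391584357332706), np.float64(0.0480543676344547)])
down [-6.0369  0.0289  7.9722]
```

View pics/w5.png

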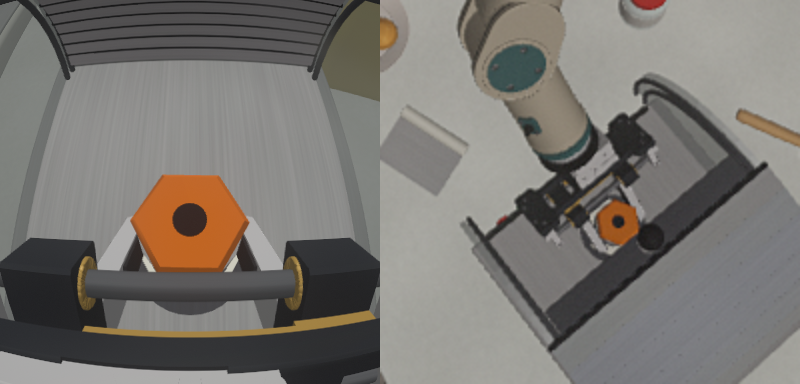

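Lid yaw is 38.75° against 39.5° for the socket, and it is centred within 2 mm. I lower it gently.

>>> {"op": "apply_moves", "data": {"steps": [[[-2,0,3],[0,0,0],0.7],[[-4,0,5.5],[0,0,0],0.7],[[-6,0,8],[0,0,0],0.7],[[-7,0,9.5],[0,0,0],0.7],[[-8,0,11],[0,0,0],0.7],[[-8,0,11],[0,0,0],0.7]]}}

```text
time: 18.15
position: [0.581, 0.2345, 0.1112]
tcp_rot: [-1.673, -1.978, -0.559]
force: [0.5, 2.1, -1.0]
gripper_width: 0.565
```

>>> {"op": "apply_moves", "data": {"steps": [[[-1,0,1.5],[0,0,0],0.7],[[-2,0,3],[0,0,0],0.7],[[-3,0,4],[0,0,0],0.7],[[-4,0,5.2],[0,0,0],0.7],[[-4,0,5.2],[0,0,0],0.7]]}}

```text
time: 18.77
position: [0.5808, 0.2348, 0.1049]
tcp_rot: [-1.672, -1.977, -0.559]
force: [-0.3, 1.6, 0.4]
gripper_width: 0.571
```

>>> {"op": "apply_moves", "data": {"steps": [[[-0.6,0,0.8],[0,0,0],0.7],[[-1.2,0,1.6],[0,0,0],0.7],[[-1.2,0,1.6],[0,0,0],0.7]]}}

```text
time: 19.15
position: [0.5808, 0.235, 0.1048]
tcp_rot: [-1.671, -1.977, -0.561]
force: [-2.6, -3.0, 11.8]
gripper_width: 0.572
```

It is seated on the floor at the expected height with 12 N. I release and retreat along the tool axis.

>>> {"op": "apply_moves", "data": {"steps": [[[0,0,0],[0,0,0],0.3],[[0,0,0],[0,0,0],0],[[0,0,0],[0,0,0],0],[[0,0,0],[0,0,0],0],[[0,0,0],[0,0,0],0],[[0,0,-15],[0,0,0],0],[[0,0,-40],[0,0,0],0],[[0,0,-80],[0,0,0],0],[[0,0,-120],[0,0,0],0],[[0,0,-170],[0,0,0],0],[[-20,0,-200],[0,0,0],0],[[-20,0,-200],[0,0,0],0]]}}

```text
time: 20.65
position: [0.606, 0.0959, 0.253]
tcp_rot: [-1.68, -1.976, -0.563]
force: [0.1, 0.6, -1.3]
gripper_width: 0.999
```

```bash
python3 - <<'E'
from h import *
np.set_printoptions(suppress=True,precision=4)
o=env.get_obs();print(o["position"],o["force"],o["gripper_width"])
W=env.capture("wrist");S=env.capture("scene")
hsv=cv2.cvtColor(W,cv2.COLOR_BGR2HSV);m=cv2.inRange(hsv,(5,150,60),(17,255,255))
cs,_=cv2.findContours(m,cv2.RETR_EXTERNAL,cv2.CHAIN_APPROX_NONE);c=max(cs,key=len)
for z in(.156,.168):print(z,hexfit(np.array([watz(p[0],o,z)[:2] for p in c])))
x,y,w,h=cv2.boundingRect(c);mm=np.zeros(W.shape[:2],np.uint8);cv2.drawContours(mm,[c],-1,255,-1)
hole=np.argwhere((mm>0)&(W.max(2)<60));hp=hole.mean(0)[::-1]
hs=cv2.cvtColor(S,cv2.COLOR_BGR2HSV);ms=cv2.inRange(hs,(5,170,60),(17,255,255));ms[:230]=0;ms[:,:250]=0
cs,_=cv2.findContours(ms,cv2.RETR_EXTERNAL,cv2.CHAIN_APPROX_NONE);c2=max(cs,key=len);m2=np.zeros_like(ms);cv2.drawContours(m2,[c2],-1,255,-1)
hp2=np.argwhere((m2>0)&(S.max(2)<70)).mean(0)[::-1];print(hp,hp2,cv2.boundingRect(c2))
print("hole tri",tri([wray(hp,o),ray("scene",hp2)]),"exp",SOCK+[0,0,.084])
cv2.imwrite("pics/w6.png",np.hstack([W[:,60:440],cv2.resize(S[190:382,180:390],None,fx=2,fy=2)]))
E
```

```text
[0.606  0.0959 0.253 ] [ 0.1201  0.616  -1.3455] 0.9986055734294964
0.156 (array([0.5839, 0.2177]), np.float64(39.0), [np.float64(0.05011583521679952), np.float64(0.053014982943623834), np.float64(0.05052856943513334)])
0.168 (array([0.5852, 0.2102]), np.float64(39.0), [np.float64(0.04796008516820838), np.float64(0.05073452504918036), np.float64(0.04835506548086782)])
[247.6019 140.1296] [297.96 301.4 ] (288, 291, 21, 22)
hole tri (array([0.5827, 0.2246, 0.1529]), [np.float64(2.641375178625384e-05), np.float64(2.641375178635355e-05)]) exp [0.5818 0.2248 0.156 ]
```

View pics/w6.png

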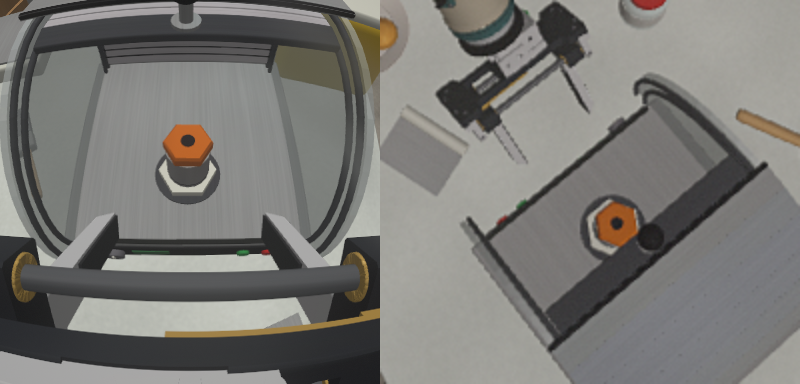

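The cup stands upright in the socket. The lid hole triangulates to (0.583, 0.225, 0.153), against 0.156 expected fully home and 0.168 on the rim. The hood is still open and the robot touches nothing, so I hand in.

```bash
python3 -c "
from plant import env
print(env.finish_job())"
```

```text
the job is handed in; nothing more can be done
None
```

I rolled the hood back to its stop by the knob, and it stayed open after I let go. I then set the orange-lidded cup in the mill's six-sided socket, released it and backed the arm clear. I handed the job in at about 21 s of the 69 s allowed.

**Cup seated:**
- The lid's centre measured 0.153 m above the table. Fully home would be 0.156 m and sitting on the rim 0.168 m.
- It was within about 1 mm of the socket sideways and turned to within about 0.5°.
- It rested firmly on the socket floor (about 12 N) before I let go.

**Hood and robot:** The last pictures show the hood still open, the cup upright and the gripper well clear. The highest force reading I saw was about 12 N.

**Disagreement:** Fitting the lid's outline in the last wrist view alone put its centre about 7 mm towards the mill's front. That outline includes the lid's side faces at that slant, so I trusted the two-camera measurement instead.

**Not checked:** I did not re-measure the other objects on the table at the end. The arm's path kept clear of them, and no unexpected force showed up.

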